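Unlock and lift a wrapped armrest for inspection

ROBOT

A 6-joint arm with a two-finger parallel gripper is mounted at the origin on the work surface. World frame = base frame: x ahead of the robot, y to its left, z up, the work surface at z = 0. Lengths are in m, angles in rad, forces in N, time in s.
With the tool pointing down it reaches from about 0.3 to 0.825 m from the base axis. Payload 5.4 kg.
Tool frame: the origin (TCP) lies at the very end of the fingers, on their centre line; the grasp point (between the pads) lies 19 mm behind it; z points along the fingers, y is the line along which they close (so a half turn about z gives the same grasp; the last joint's range is limited). The gripper opens to 92 mm and grips with 3 to 60 N. Pads are 20 mm wide; open, the fingers measure 128 mm over their backs; the gripper's body (75 mm by 189 mm) begins 69 mm behind the grasp point.
Start: joints at [-1.536, 0.158, 1.597, -0, 1.386, -0.21], TCP at [0.139, -0.558, 0.19] pointing down, gripper open.
Joint ranges: [-2.91, 2.91], [-0.94, 2.29], [0.18, 2.7], [-1.29, 4.43], [0.17, 2.64], [-3, 3]. Speed limits (rad/s): [2.57, 2.57, 3.14, 3.14, 3.14, 3.14].

INTERFACE

Orientations are given as a rotation vector (axis times angle).
In Python, from workcell import bot gives the robot as it stands. Calls block until the motion is done:
- bot.goto(position, orientation): joint-space move of the TCP to a pose.
- bot.line_to(position, rot=None, max_speed=0.15): straight line of the TCP; rot=None keeps the orientation; max_speed is the mean speed in m/s.
- bot.set_joints(angles): joint-space move.
- bot.set_gripper(opening, newtons=None): opening from 0.0 (shut) to 1.0 (fully open); newtons is the grip in N (None keeps the last); returns when the fingers have stopped.
- bot.hold(seconds).
- bot.inverse_kinematics(position, orientation): joint angles nearest the present ones, or None.
- bot.read_camera(name): name is "side" or "top"; returns a dict with "pixels" (384x512x3 uint8, blue, green, red), "fx", "fy", "cx", "cy" (pixels), "R" (3x3) and "t" (3): a world point X has camera coordinates R X + t. Camera axes: x right, y down, z forward; pixel columns grow to the right and rows downward; lengths in m; the calibration is good to about 2 mm. A picture is of the moment at which its call begins. There is no depth.
A pose or a line that the arm cannot do raises bot.MotionError and nothing moves.
- bot.job_done(): hands the job in; it is judged then, once.
Readings, each from a call of its own:
- bot.current_clock(): time.
- bot.current_joints(): joint angles.
- bot.current_joint_vel(): joint speeds.
- bot.current_effort(): joint torques, N m.
- bot.current_ee_pos(): TCP position.
- bot.current_tool_rot(): TCP orientation.
- bot.current_contact_force(): force on the tool from outside, world axes, zero at the start.
- bot.current_ft_torque(): the same for the moment, N m.
- bot.current_opening(): opening from 0.0 (shut) to 1.0 (fully open).
- bot.current_grip_force(): force on a finger pad.
Only numpy, scipy, OpenCV 4.12 (cv2) and the standard library are available. Lean on these libraries where they do the work, as an engineer would, in place of code of your own. Each camera call takes 0.05 s, during which the arm holds its last target. There are 200 camera calls.

TASK

Swing the steel keeper arm off the freshly wrapped armrest and park it with its yellow knob right above the green-capped post (not the red one). Then take the armrest by its middle, lift it about 10 cm straight up off its two supports, and finish while still holding it there, steady and level, for inspection: do not put it down. Leave the thread cones, the hammer and the jar where they are.

Things in the scene. Friction and masses are not known exactly. Their poses are not given: they have to be found in the camera images.
- fixture: Fixed holding fixture: plywood base 230 x 300 x 18 mm on the table. Origin on the table under the point midway between its two support posts; its x axis points from there towards the keeper's pivot, y along the armrest, z up. Base plate spans x -70..160 mm, y -150..150 mm. Support posts 42 x 32 mm (x, y) with black rubber tops stand at y = +65 and -65 mm, tops 70 mm above the table.
- fixture_mid (a point): Point midway between the two support posts, at the height of their rubber tops (70 mm above the table).
- keeper_pivot (a point): Vertical hinge axis of the keeper, at the height of the middle of the keeper's bar (123 mm above the table), 90 mm from the fixture origin along the fixture's +x. The dark steel pivot post is 28 mm in diameter; its bolt head ends 136 mm above the table.
- keeper (a joint): Angle of the keeper, rad: 0 = along the fixture's -x, straight across the armrest; positive swings its knob to the fixture's +y, negative to -y; range -2.3 to 2.3. A level steel bar 20 mm wide, 118 to 128 mm above the table; its rubber foot, 4 mm above the armrest, keeps that from being lifted. Stiff hinge (1 N at the knob), stays where left; passes freely above the capped posts.
- keeper_knob (a point): Centre of the upright yellow cylindrical knob on the keeper's end, 26 mm diameter, 42 mm tall (128 to 170 mm above the table), 120 mm from the pivot axis. It is fixed to the bar and does not turn on it.
- rest_green: Fixed thin steel post with a green cap (32 mm diameter), standing on the fixture base beside the pivot, under the circle that the knob runs on (within 4 mm); the side differs from run to run. Origin at its foot, on its axis, 18 mm above the table; cap top 110 mm above the table.
- rest_red: The same kind of post with a red cap, on the other side; not used.
- armrest_mid (a point): Centre (half-way up) of the loose armrest: black base with a tan stitched top, 50 mm wide (its x axis), 200 mm long (its y axis), 38 mm tall, about 0.2 to 0.5 kg, balanced at its middle. It lies on the two supports, underside 70 mm above the table, so this point starts 89 mm above the table. It can be gripped across its 50 mm width between the supports.
- cone_navy: Navy thread cone, 64 mm base diameter, 140 mm tall; origin under its centre. Bystander.
- cone_orange: Orange thread cone, same size; origin under its centre. Bystander.
- mallet: Hammer lying on the table, 260 mm long along its x axis. Bystander.
- tin: Amber jar with a steel cap, 72 mm diameter, 85 mm tall; origin under its centre. Bystander.
Not all that is in view belongs to the job. There is more than one size of the part that bears armrest_mid; the job needs the larger.

How it is judged:
On the way:
1. the keeper is parked with its knob over the green-capped post and at rest, the armrest still lying on its supports (horizontal distance between keeper_knob and rest_green below 0.015 m and velocity of joint keeper between -0.1 and 0.1 rad/s and height (world z) of armrest_mid below 0.1 m), for 0.3 s.
At the end, for the whole second after the job is handed in: Knob within 15 mm (horizontally) of the green post's axis; armrest held by the fingers 60 to 160 mm above where it lay, within 50 mm horizontally of the middle of its supports, level within 5.7 degrees, still (under 20 mm/s, 0.1 rad/s), touching neither fixture, keeper nor posts (horizontal distance between keeper_knob and rest_green below 0.015 m and height (world z) of armrest_mid between 0.149 and 0.249 m and horizontal distance between armrest_mid and fixture_mid below 0.05 m and angle between armrest_mid's own z axis and vertical below 0.1 rad and linear speed of armrest below 0.02 m/s and angular speed of armrest below 0.1 rad/s and contact force between armrest and the fingers above 1 N and contact force between armrest and fixture below 0.2 N and contact force between armrest and rest_green below 0.2 N and contact force between armrest and rest_red below 0.2 N); the arm keeps its last pose, push and grip.
It fails at once if the armrest is tipped by more than 17 degrees (angle between armrest_mid's own z axis and vertical above 0.3 rad).
It fails at once if the armrest is dropped off its supports (height (world z) of armrest_mid below 0.07 m).
It fails at once if a thread cone, the hammer or the jar is moved by more than 20 mm (distance of any of cone_navy, cone_orange, mallet, tin from where it was at the start of the episode above 0.02 m).
It also fails if it takes over 48 s, if anything falls off the work surface, if the arm or the gripper's body presses on something with over 40 N, if the wrist force passes 120 N, or if a joint passes its speed limit or range.

## Working session

There is one attempt and no reset: what is moved stays moved. The work goes in short steps, each a Python script; the robot and the scene stay as the last script left them, time stands still between calls to the robot, and variables do not carry over. Pictures are saved under pics/ and viewed, at most 10 in all, crops included, and the job is handed in when it is done.

```bash
mkdir -p pics
cat > h.py <<'E'
import numpy as np,cv2
from workcell import bot
def ray(c,u,v):
    R=np.array(c["R"]);t=np.array(c["t"])
    d=R.T@np.array([(u-c["cx"])/c["fx"],(v-c["cy"])/c["fy"],1]);return -R.T@t,d/np.linalg.norm(d)
def plane(c,u,v,z):
    o,d=ray(c,u,v);return o+d*(z-o[2])/d[2]
def tri(c1,p1,c2,p2):
    o1,d1=ray(c1,*p1);o2,d2=ray(c2,*p2)
    s=np.linalg.lstsq(np.c_[d1,-d2],o2-o1,rcond=None)[0]
    a=o1+s[0]*d1;b=o2+s[1]*d2;return (a+b)/2,np.linalg.norm(a-b)
E
python3 - <<'E'
from h import *
import pickle
for n in("top","side"):
    c=bot.read_camera(n);cv2.imwrite(f"pics/{n}0.png",cv2.resize(c["pixels"],(800,600),interpolation=cv2.INTER_CUBIC));pickle.dump(c,open(n+"0.pkl","wb"))
    print(n,ray(c,c["cx"],c["cy"]),c["fx"])
print(bot.current_clock(),bot.current_tool_rot())
E
```

```text
top (array([ 0.3747792 , -0.02579527,  1.70658627]), array([ 0.05050913,  0.02065389, -0.99851001])) 458.5141259555813
side (array([0.30864294, 0.92341516, 0.82295083]), array([ 0.14572792, -0.78859221, -0.59739911])) 401.81773899483443
0.1 [-3.11643593e+00 -3.83375119e-01 -2.24463574e-04]
```

View pics/top0.png

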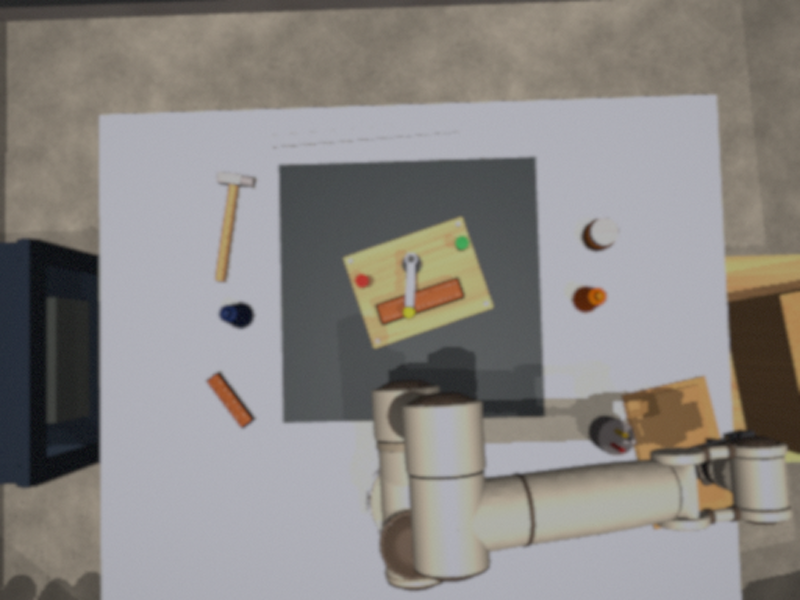

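View pics/side0.png

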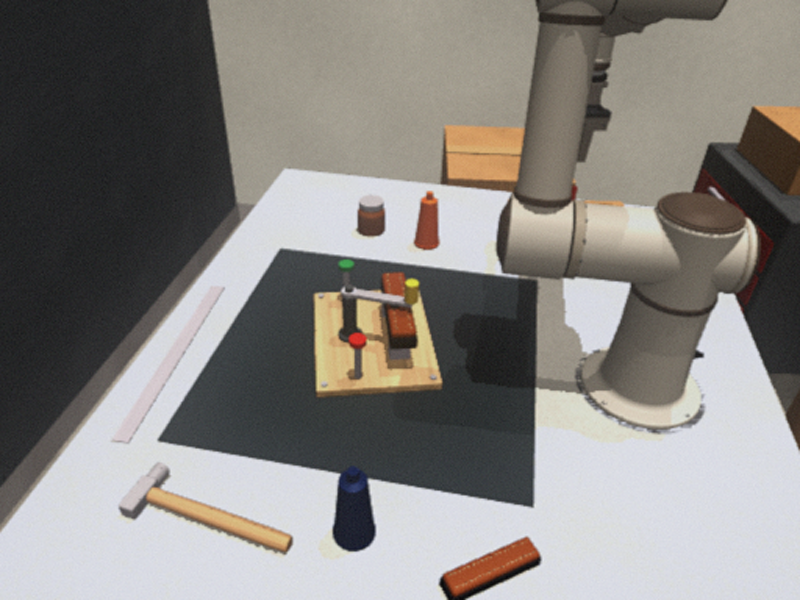

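The top view (800x600 scale) shows the fixture around (420,285), the green cap at (461,243), the red cap at (362,281), the pivot at (411,261), the knob at (409,312) and the long armrest at (420,301). The side view shows the green cap at (346,265), the knob at (411,291), the red cap at (357,341) and the pivot head at (348,293). The short armrest lying loose on the table is the decoy.

```bash
cat > meas.py <<'E'
from h import *
import pickle
M={"green":((45,120,50),(80,255,255)),"red":((0,190,90),(4,255,255)),"yellow":((24,150,90),(34,255,255)),"arm":((4,130,60),(14,255,255))}
def blobs(c,k,roi):
    hsv=cv2.cvtColor(c["pixels"],cv2.COLOR_BGR2HSV);m=cv2.inRange(hsv,*M[k])
    z=np.zeros_like(m);x0,y0,x1,y1=[int(a*.64) for a in roi];z[y0:y1,x0:x1]=m[y0:y1,x0:x1]
    cs=cv2.findContours(z,cv2.RETR_EXTERNAL,cv2.CHAIN_APPROX_NONE)[0]
    return z,max(cs,key=cv2.contourArea) if cs else None
E
python3 - <<'E'
from meas import *
T,S=[pickle.load(open(n+"0.pkl","rb")) for n in("top","side")]
rT=(335,210,500,355);rS=(300,250,450,400)
for k in M:
    P=[]
    for n,c,r in(("top",T,rT),("side",S,rS)):
        m,b=blobs(c,k,r)
        if b is None: print(k,n,"none");continue
        mm=cv2.moments(b);p=(mm["m10"]/mm["m00"],mm["m01"]/mm["m00"]);P.append(p)
        print(k,n,np.round(p,1),cv2.contourArea(b),np.array(cv2.boundingRect(b)),[np.round(x,1) for x in cv2.minAreaRect(b)])
    if len(P)==2:print("  tri",*tri(T,P[0],S,P[1]))
for n,c,r in(("t",T,rT),("s",S,rS)):
    x0,y0,x1,y1=[int(a*.64) for a in r]
    i=c["pixels"][y0:y1,x0:x1];cv2.imwrite(f"pics/{n}c.png",cv2.resize(i,None,fx=6,fy=6,interpolation=cv2.INTER_CUBIC)); print(x0,y0,i.shape)
E
```

```text
green top [295.3 155.1] 24.0 [293 152   6   7] [array([295.5, 155. ]), array([6., 5.]), np.float64(90.0)]
green side [221.2 168.4] 30.0 [217 166   9   6] [array([221. , 168.5]), array([5., 8.]), np.float64(90.0)]
  tri [ 0.59372289 -0.11959895  0.11085081] 0.0012912680950589101Traceback (most recent call last):
  File "<stdin>", line 9, in <module>
ZeroDivisionError: float division by zero
```

Run:
```python
from meas import *
T,S=[pickle.load(open(n+"0.pkl","rb")) for n in("top","side")]
for c,L in((T,dict(red=(362,281),knob=(409,312),arm=(440,295),arm2=(395,310),pivot=(411,261),bar=(410,285),wood=(450,265))),(S,dict(red=(357,341),knob=(411,288),arm=(400,330),wood=(380,370)))):
    h=cv2.cvtColor(c["pixels"],cv2.COLOR_BGR2HSV)
    print({k:h[int(v[1]*.64),int(v[0]*.64)].tolist() for k,v in L.items()})
for n,c,r in(("t",T,(335,210,500,355)),("s",S,(300,250,450,400))):
    x0,y0,x1,y1=[int(a*.64) for a in r]
    i=c["pixels"][y0:y1,x0:x1];cv2.imwrite(f"pics/{n}c.png",cv2.resize(i,None,fx=6,fy=6,interpolation=cv2.INTER_CUBIC)); print(x0,y0,i.shape)
```

```text
{'red': [2, 189, 178], 'knob': [30, 182, 178], 'arm': [11, 173, 171], 'arm2': [10, 171, 170], 'pivot': [113, 8, 130], 'bar': [120, 11, 185], 'wood': [29, 80, 176]}
{'red': [2, 204, 213], 'knob': [22, 159, 143], 'arm': [9, 198, 151], 'wood': [16, 114, 210]}
214 134 (93, 106, 3)
192 160 (96, 96, 3)
```

View pics/tc.png

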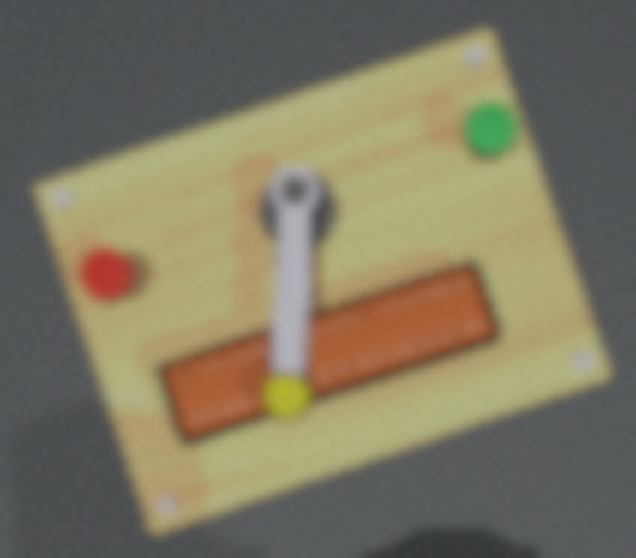

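View pics/sc.png

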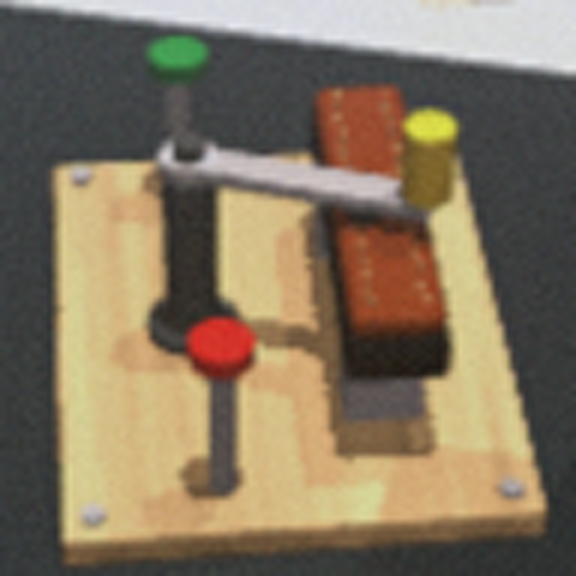

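The crops show the knob top at top-crop (287,396) and side-crop (430,126), and the bolt at (294,190) and (189,150). The armrest corners in the top crop are (163,365), (473,265), (497,335) and (186,438).

```bash
cat > meas.py <<'E'
from h import *
import pickle
M={"green":((45,120,50),(80,255,255)),"red":((0,150,90),(5,255,255)),"yellow":((22,140,90),(34,255,255)),"ytop":((27,150,150),(34,255,255)),"arm":((6,140,60),(15,255,255)),"wood":((8,50,120),(33,255,255))}
def blobs(c,k,roi):
    m=cv2.inRange(cv2.cvtColor(c["pixels"],cv2.COLOR_BGR2HSV),*M[k])
    z=np.zeros_like(m);x0,y0,x1,y1=[int(a*.64) for a in roi];z[y0:y1,x0:x1]=m[y0:y1,x0:x1]
    cs=cv2.findContours(z,cv2.RETR_EXTERNAL,cv2.CHAIN_APPROX_NONE)[0]
    return z,max(cs,key=cv2.contourArea) if cs else None
E
python3 - <<'E'
from meas import *
T,S=[pickle.load(open(n+"0.pkl","rb")) for n in("top","side")]
rT=(335,210,500,355);rS=(300,250,450,400)
np.set_printoptions(precision=4,suppress=True)
for k in ("green","red","ytop"):
    P=[]
    for n,c,r in(("top",T,rT),("side",S,rS)):
        m,b=blobs(c,k,r)
        y,x=np.nonzero(m);p=(x.mean(),y.mean());P.append(p)
        print(k,n,np.round(p,1),len(x),x.min(),x.max(),y.min(),y.max())
    print("  tri",*tri(T,P[0],S,P[1]))
t=lambda x,y:((x+.5)/6-.5+214,(y+.5)/6-.5+134); s=lambda x,y:((x+.5)/6-.5+192,(y+.5)/6-.5+160)
print("bolt",*tri(T,t(294,190),S,s(189,150)))
print("knobtop",*tri(T,t(287,396),S,s(430,126)))
A=[(163,365),(473,265),(497,335),(186,438)]
W=np.array([plane(T,*t(*a),.108) for a in A]);print("armrest",W.mean(0),np.linalg.norm(W-np.roll(W,-1,0),axis=1))
d=W[1]+W[2]-W[0]-W[3];print("y-axis ang",np.degrees(np.arctan2(-d[0],-d[1])))
# armrest height: near/far end corners in both views (tan top)
for a,b in(((473,265),(318,88)),((186,438),(445,326)),((163,365),(343,332))): print("corner",*tri(T,t(*a),S,s(*b)))
m,b=blobs(T,"wood",rT);r=cv2.boxPoints(cv2.minAreaRect(b))
W=np.array([plane(T,*p,.018) for p in r]);print("base",W,W.mean(0),np.linalg.norm(W-np.roll(W,-1,0),axis=1))
E
```

```text
green top [295.3 155.1] 33 293 298 152 158
green side [221.2 168.4] 41 217 225 166 171
  tri [ 0.5936 -0.1195  0.1109] 0.001036595164367725
red top [231.5 179.1] 42 228 235 176 182
red side [228.1 217.2] 90 223 233 213 222
  tri [0.516  0.1062 0.1074] 0.0014968215554988244
ytop top [261.4 199.7] 32 259 264 197 202
ytop side [263.4 180.8] 34 260 267 179 183
  tri [0.4384 0.002  0.1702] 0.000839195025793523
bolt [ 0.5583 -0.0046  0.1333] 0.00038899117529694936
knobtop [0.4387 0.0018 0.1706] 0.0009569071161371628
armrest [ 0.4665 -0.0226  0.108 ] [0.1897 0.0431 0.1905 0.0446]
y-axis ang -16.59972708282412
corner [ 0.5146 -0.1072  0.1085] 0.0008670199266622049
corner [0.4185 0.0627 0.1014] 0.0008346895984671863
corner [0.4631 0.0754 0.0999] 0.003707550542343792
base [[ 0.5804  0.161   0.018 ]
 [ 0.6716 -0.1284  0.018 ]
 [ 0.4499 -0.197   0.018 ]
 [ 0.3592  0.0902  0.018 ]] [ 0.5153 -0.0186  0.018 ] [0.3034 0.2321 0.3011 0.2323]
```

Everything agrees with the given sizes:

| Quantity | Measured |
|---|---|
| Knob top height | z 0.170 |
| Bolt top height | z 0.133 |
| Green cap height | z 0.111 |
| Knob radius from pivot | 0.120 |
| Green post radius from pivot | 0.120 |
| Base size | 302x232 mm |
| Fixture yaw | about 17.5° |

The knob has to swing from azimuth 177° to 287°.

```bash
cat >> h.py <<'E'
from scipy.spatial.transform import Rotation as Ro
def down(a): return (Ro.from_euler('z',a)*Ro.from_euler('x',np.pi)).as_rotvec()
PIV=np.array([.5583,-.0046]);KN=np.array([.4385,.002]);GR=np.array([.5936,-.1195])
E
cat > k.py <<'E'
from h import *
th0=np.arctan2(*(KN-PIV)[::-1]);th1=np.arctan2(*(GR-PIV)[::-1])+2*np.pi
r=np.linalg.norm(KN-PIV)
ths=np.linspace(th0,th1,11);P=[PIV+r*np.array([np.cos(t),np.sin(t)]) for t in ths]
for off in(0,np.pi):
    q=[bot.inverse_kinematics([*p,.137],down(t+off)) for p,t in zip(P,ths)]
    print(off,[None if a is None else round(a[5],2) for a in q])
E
python3 - <<'E'
from k import *
print(np.degrees(ths[[0,-1]]),r)
E
```

```text
0 [np.float64(-1.79), np.float64(-2.03), np.float64(-2.27), np.float64(-2.5), np.float64(-2.72), np.float64(-2.92), None, np.float64(2.97), np.float64(2.79), np.float64(2.62), np.float64(2.45)]
3.141592653589793 [np.float64(1.35), np.float64(1.11), np.float64(0.87), np.float64(0.64), np.float64(0.42), np.float64(0.22), np.float64(0.02), np.float64(-0.17), np.float64(-0.35), np.float64(-0.53), np.float64(-0.7)]
[176.84665891 287.07819717] 0.11998166526598972
```

The offset of π keeps joint 6 in range.

Run:
```python
from k import *
o=np.pi
p=bot.current_ee_pos();bot.line_to([p[0],p[1],.3],max_speed=.2)
bot.goto([*P[0],.26],down(ths[0]+o))
bot.line_to([*P[0],.137],max_speed=.12)
bot.set_gripper(0.0,15)
print("grip",bot.current_opening()*92,bot.current_grip_force(),bot.current_clock(),bot.current_contact_force())
if 15<bot.current_opening()*92<35:
    for q,t in zip(P[1:],ths[1:]):
        bot.line_to([*q,.137],down(t+o),max_speed=.08)
    print(bot.current_contact_force(),bot.current_opening()*92,bot.current_ee_pos(),bot.current_clock())
    bot.hold(.2);bot.set_gripper(.7,15);bot.line_to([*P[-1],.26],max_speed=.15)
    q=P[0];bot.goto([.36,-.25,.3],down(ths[-1]+o))
import pickle
for n in("top","side"):
    c=bot.read_camera(n);pickle.dump(c,open(n+"1.pkl","wb"))
    i=c["pixels"][125:265,190:330] if n=="side" else c["pixels"][120:240,200:330]
    cv2.imwrite(f"pics/{n}1.png",cv2.resize(i,None,fx=4,fy=4,interpolation=cv2.INTER_CUBIC))
print(bot.current_clock())
```

```text
0 [np.float64(-1.79), np.float64(-2.03), np.float64(-2.27), np.float64(-2.5), np.float64(-2.72), np.float64(-2.92), None, np.float64(2.97), np.float64(2.79), np.float64(2.62), np.float64(2.45)]
3.141592653589793 [np.float64(1.35), np.float64(1.11), np.float64(0.87), np.float64(0.64), np.float64(0.42), np.float64(0.22), np.float64(0.02), np.float64(-0.17), np.float64(-0.35), np.float64(-0.53), np.float64(-0.7)]
grip 24.94748549240642 15.000038892030716 5.2583 [-0.23506564 -0.59757199  0.13303995]
[ 0.75646199 -4.41040099 -0.38178569] 25.10175162131679 [ 0.59351659 -0.11918902  0.13704896] 9.675
12.7083
```

View pics/top1.png

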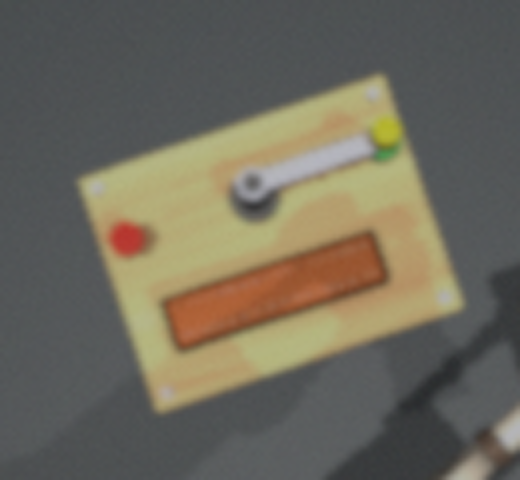

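View pics/side1.png

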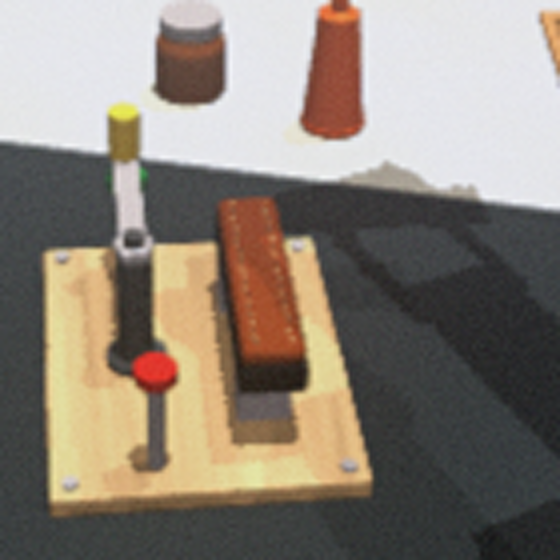

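The top crop shows the knob at (385,131) with a sliver of green below it, and the armrest is now fully clear with corners at (163,300), (374,232), (388,281) and (181,350). I'll measure both.

Run:
```python
from meas import *
np.set_printoptions(precision=4,suppress=True)
T,S=[pickle.load(open(n+"1.pkl","rb")) for n in("top","side")]
P=[]
for c,r in((T,(335,210,500,355)),(S,(300,230,450,400))):
    y,x=np.nonzero(blobs(c,"ytop",r)[0]);P.append((x.mean(),y.mean()));print(len(x),x.min(),x.max(),y.min(),y.max())
k,e=tri(T,P[0],S,P[1]);print("knob",k,e,"dist green",np.linalg.norm(k[:2]-GR),"r",np.linalg.norm(k[:2]-PIV))
m,b=blobs(T,"arm",(360,250,475,335));R=cv2.minAreaRect(b);bp=cv2.boxPoints(R)
W=np.array([plane(T,*p,.108) for p in bp]);L=np.roll(W,-1,0)-W;print("armrest mask",W.mean(0),np.linalg.norm(L,axis=1),np.degrees(np.arctan2(L[:,1],L[:,0])))
t=lambda x,y:((x+.5)/4-.5+200,(y+.5)/4-.5+120);s=lambda x,y:((x+.5)/4-.5+190,(y+.5)/4-.5+125)
A=[(163,300),(374,232),(388,281),(181,350)]
W=np.array([plane(T,*t(*a),.108) for a in A]);print("corners",W.mean(0))
B=[(234,360),(218,201),(272,199),(305,360)]
C=np.array([tri(T,t(*a),S,s(*b))[0] for a,b in zip(A,B)]);print("tri",C,C.mean(0))
```

```text
32 293 299 150 155
16 218 223 152 154
knob [ 0.5952 -0.1197  0.1682] 0.0020762440018138504 dist green 0.0016182946324143409 r 0.1208381826265853
armrest mask [ 0.466  -0.0221  0.108 ] [0.19   0.0442 0.1897 0.0442] [ -73.0705 -163.2956  106.9375   17.0736]
corners [ 0.4655 -0.0233  0.108 ]
tri [[ 0.4634  0.0768  0.1018]
 [ 0.516  -0.1099  0.1041]
 [ 0.4736 -0.1207  0.1051]
 [ 0.4174  0.0619  0.0983]] [ 0.4676 -0.023   0.1023]
```

The knob is 1.6 mm off the green axis. The armrest centre is (0.466,-0.0225), yaw 17°. Now the grasp.

Run:
```python
from h import *
import pickle
C=[.466,-.0225]
best=min(((abs(q[5]),a) for a in(np.radians(107),np.radians(-73)) if (q:=bot.inverse_kinematics([*C,.07],down(a))) is not None));print(best)
o=down(best[1])
bot.goto([*C,.26],o);bot.set_gripper(.82)
bot.line_to([*C,.13],max_speed=.15);bot.line_to([*C,.070],max_speed=.06)
print(bot.current_contact_force())
bot.set_gripper(0.0,35);w=bot.current_opening()*92
print(w,bot.current_grip_force(),bot.current_contact_force(),bot.current_clock())
if 44<w<56:
    bot.line_to([*C,.170],max_speed=.05);bot.hold(.5)
print(bot.current_contact_force(),bot.current_ft_torque(),bot.current_opening()*92,bot.current_ee_pos(),bot.current_clock())
c=bot.read_camera("side");pickle.dump(c,open("side2.pkl","wb"))
cv2.imwrite("pics/side2.png",cv2.resize(c["pixels"][105:265,180:340],None,fx=3.5,fy=3.5,interpolation=cv2.INTER_CUBIC))
```

```text
(np.float64(0.6048650478927824), np.float64(1.8675022996339325))
[ 0.82096445 -0.37848091  0.79828304]
46.80342522025029 35.635386910289526 [-1.33207676 -0.48245302  2.27417331] 16.7833
[-0.64299471 -0.42750651 -3.77848913] [-0.03076474 -0.13512961 -0.0074953 ] 46.82827936608386 [ 0.46600471 -0.02249782  0.16998804] 19.4333
```

View pics/side2.png

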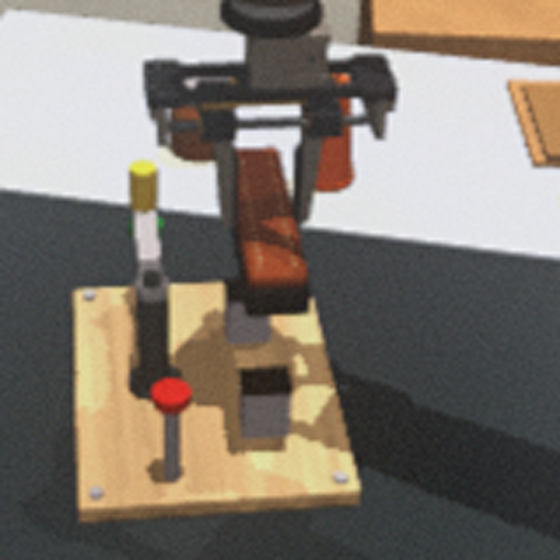

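The armrest is clear of both supports and the knob is still over the green post. As a level check, I'll project the ends of a level armrest and compare them with the picture: near tan end mid at about crop (276,284), far end at about (259,150).

Run:
```python
from h import *
import pickle
c=pickle.load(open("side2.pkl","rb"));yd=np.array([-np.sin(np.radians(17)),np.cos(np.radians(17)),0])
for s in(.096,-.096):
    for dz in(-.005,0,.005):
        X=np.array(c["R"])@(np.array([.466,-.0225,.207+dz])+s*yd)+np.array(c["t"])
        u=c["fx"]*X[0]/X[2]+c["cx"];v=c["fy"]*X[1]/X[2]+c["cy"];print(s,dz,(u-180)*3.5,(v-105)*3.5)
print(bot.current_grip_force(),bot.current_joint_vel().max() if hasattr(bot.current_joint_vel(),'max') else bot.current_joint_vel())
```

```text
0.096 -0.005 279.6838851436575 280.8864993389125
0.096 0 279.91400079474045 275.5058745663812
0.096 0.005 280.14541657045845 270.0948499371395
-0.096 -0.005 252.7790989054007 151.42562193965435
-0.096 0 252.91396724237256 146.4046675933766
-0.096 0.005 253.04950126121045 141.3589308679794
35.33704474568367 0.001016305755959986
```

The ends differ by about 4 mm over 190 mm, roughly 1°, so it is level within limits. Handing in.

```bash
python3 -c "
from workcell import bot
print(bot.job_done(),bot.current_clock())"
```

```text
the job is handed in; nothing more can be done
the job is handed in; nothing more can be done
```

The job is handed in, with no verdict returned: the knob measured 1.6 mm from the green post's axis, and the armrest is held by its middle 10 cm above its supports, tilted about 1°, with the bystanders never approached.

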